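# Set the brake pad gap with the thumb wheel and lock it

### The arm

A 6-joint arm with a two-finger parallel gripper is mounted at the origin on a cart in front of the work surface, level with it; the furniture and walls round the work are solid. World frame = base frame: x ahead of the robot, y to its left, z up, the work surface at z = 0. Lengths are in m, angles in rad, forces in N, time in s.
With the tool pointing down it reaches from about 0.375 to 0.975 m from the base axis. Payload 3.8 kg.
Tool frame: the origin (TCP) lies between the finger pads; the fingertips stand 17 mm ahead of it and the grasp point (between the pads) lies 2 mm behind it; z points along the fingers, y is the line along which they close (so a half turn about z gives the same grasp; the last joint's range is limited). The gripper opens to 85 mm and grips with 20 to 120 N. Pads are 22 mm wide; open, the fingers measure 114 mm over their backs; the gripper's body (76 mm by 85 mm) begins 54 mm behind the grasp point. The pads swing forward as they close: fully open they stand 13 mm farther back than shut.
Start: joints at [1.104, 0.264, 1.604, -0, 1.274, -0.037], TCP at [0.281, 0.614, 0.248] pointing down, gripper open.
Joint ranges: [-2.63, 2.63], [-0.94, 2.18], [0.31, 2.57], [-1.31, 4.45], [0, 2.66], [-2.55, 2.55]. Speed limits (rad/s): [2.57, 2.57, 3.14, 3.14, 3.14, 3.14].

### API

Orientations are given as a rotation vector (axis times angle).
In Python, from workcell import bot gives the robot as it stands.
- The arm moves only by the tool play_rows, never from a script. Its argument "steps" is one flat list of numbers, 4 for each row, row after row: the shift along the tool's x, y, z in m, then the turn about the tool's z in rad. A call has 1 to 10 rows; each row is the pose to reach, as a shift and turn from the pose commanded when the call began, along the tool's axes at that moment; what a row does not reach only later rows make up. A row lasts 1/8 s, in which the tool goes at most 62.5 mm and 10.7 degrees, less where a joint would pass 70% of its speed; a pose out of reach is approached as far as the arm can. A call with a gripper value outside its range is refused whole. "jaw" is the closure in counts, from 0 (fully open) to 255 (shut), set as the call begins (left out, the last holds). The fingers move at their own pace and stop on an object; "grip_force" is the grip in N (left out, the last holds). Time passes only in rows, so rows that repeat a pose let the fingers close. It gives the time, the measured TCP pose, the force, the opening and the grip force at its end, in the units of the state.
- bot.read_state(): the state, without advancing time (a new reading comes with each control period).
- bot.read_camera(name): name is "scene" or "top" or "wrist"; returns a dict with "pixels" (480x640x3 uint8, blue, green, red), "mtx" (3x3 intrinsics, pixels), "R" (3x3) and "t" (3): a world point X has camera coordinates R X + t. Camera axes: x right, y down, z forward; pixel columns grow to the right and rows downward; lengths in m; the calibration is good to about 2 mm. A picture is of the moment at which its call begins. There is no depth.
- bot.finish_job(): hands the job in; it is judged then, once.
The state is a dict: "time": time; "q": joint angles; "joint_vel": joint speeds; "joint_torque": joint torques, N m; "tool_pos": TCP position; "tcp_rot": TCP orientation; "wrist_force": force on the tool from outside, world axes, zero at the start; "torque": the same for the moment, N m; "width": opening from 0.0 (shut) to 1.0 (fully open); "grip_force": force on a finger pad.
Only numpy, scipy, OpenCV 4.12 (cv2) and the standard library are available. Lean on these libraries where they do the work, as an engineer would, in place of code of your own. Each camera call takes 0.05 s, during which the arm holds its last target. There are 200 camera calls.

### The job

On the blue setting jig, roll the knurled thumb wheel under a fingertip, over its top and towards the brake disc, until the carriage's red pointer stands within the green gauge marker, rolling back if you go too far. Then push the red lock lever over, away from the robot, to its other stop with a fingertip and come clear. Move the pad only by the wheel: do not push the pad carriage or the green marker, and leave the loose things on the bench where they are.

Things in the scene. Friction and masses are not known exactly. Their poses are not given: they have to be found in the camera images.
- jig: Blue setting jig on the bench, turned up to about 0.3 rad; foot x -115 to +75, y -210 to +110 mm in its frame, origin on its underside. Its y points from the wheel to the disc (to the robot's left), its x away from the robot. Heights above the bench: blue plate 26 mm; wheel housing 62 x 90 mm centred at (0, -80): 76 mm; pad 95 mm; upright disc at y 59 to 73: 128 mm.
- wheel_top (a point): Highest point of the knurled steel thumb wheel (radius 30, 24 mm wide, axle along jig x), 94 mm above the bench, 18 mm proud of its grey housing. The blue plate with all on it rests on sprung buffers: pressed down on the wheel it gives from about 3 N, 1 mm per further 0.9 N, to a stop 6 mm down. Dragging a fingertip over the top along jig +y turns the wheel and moves the carriage to +y; -y moves it back.
- thumb_wheel (a joint): Angle of the thumb wheel, rad, 0 at the start, range 0 to 3.4, positive as its top moves to jig +y. 1 rad (30 mm of rolling) moves the carriage 10 mm. Turning needs about 1 N at the rim; it stays where it is left.
- pad_carriage: Aluminium carriage with the black brake pad, moved by the wheel along jig y (0 to 34 mm), origin 14 mm above the jig's origin at the start; its axes are parallel to the jig's; the pad's back lies at y 0, the plate behind it reaches to y -19 mm. Not to be pushed.
- pointer_tip (a point): Tip of the red pointer (2.5 mm wide) that sticks out of the carriage towards the robot, over the white scale, 36 mm above the bench.
- marker_mid (a point): Middle of the inner end of the green gauge marker, 7 mm wide along jig y and 24 mm long along x, with a white centre line, set on the white scale 12 to 30 mm to +y of the pointer's start; its axes are parallel to the jig's. The pointer is within the marker when less than 3.5 mm from this point along jig y. Not to be touched.
- lock_lever_tip (a point): Tip of the red lock lever, a toggle 55 mm long, pivoted 44 mm above the bench between two grey ears at jig (0, -175). At the start it leans towards the robot (jig -x), about 0.5 rad from upright; pushed along jig +x it swings over about jig y to lean as far to +x (the tip moves about 53 mm) and stays there. It takes 1 to 2 N.
- gauge_marker: The green gauge marker itself (its joint position along jig y is the setting); origin 14 mm above the bench on the line x = 0 of the jig, level in y with the marker.
- lock_lever (a joint): Angle of the lock lever, rad: 0 to 0.12 at the start (open, leaning to the robot), 1.0 at the other stop (locked).
- spark_plug: Bystander: loose white spark plug (82 mm) lying on the bench, to be left alone; origin at its underside.
- bearing: Bystander: loose steel ball bearing (52 mm) lying on the bench, to be left alone; origin at its underside.
- spanner: Bystander: loose spanner (146 mm) lying on the bench, to be left alone; origin at its underside.
- tape_black: Bystander: loose roll of black tape (61 mm) lying on the bench, to be left alone; origin at its underside.

How it is judged:
On the way, in this order (a step that is already met when the one before it is completed fails the run):
1. the pointer stands within the green marker, the lever still open (y of pointer_tip in the frame of marker_mid between -0.0035 and 0.0035 m and value of joint lock_lever below 0.4 rad and velocity of joint thumb_wheel between -0.2 and 0.2 rad/s), for 0.3 s.
2. the lock lever is pushed over (value of joint lock_lever above 0.85 rad), for 0.2 s.
At the end, for the whole second after the job is handed in: The pointer tip is within 3.5 mm of the middle of the green marker along the jig's y, the wheel is at rest and the lock lever stands past 0.85 of its 1.0 rad (y of pointer_tip in the frame of marker_mid between -0.0035 and 0.0035 m and value of joint lock_lever above 0.85 rad and velocity of joint thumb_wheel between -0.05 and 0.05 rad/s); the robot touches nothing.
It fails at once if the pad carriage was pushed directly (contact force between any of the fingers, the arm and pad_carriage above 1.5 N).
It fails at once if the green marker was pushed (contact force between any of the fingers, the arm and gauge_marker above 1.5 N).
It fails at once if a loose thing on the bench was lifted or moved by more than 20 mm (distance of any of spark_plug, bearing, spanner, tape_black from where it was at the start of the episode above 0.02 m).
It also fails if it takes over 51 s, if anything falls off the work surface, if the arm or the gripper's body presses on something with over 40 N, if the wrist force passes 120 N, or if a joint passes its speed limit or range.

## Working session

There is one attempt and no reset: what is moved stays moved. The work goes in short steps, Python scripts to look and compute and a tool call to move; the robot and the scene stay as the last step left them, time stands still between calls to the robot, and variables do not carry over. Pictures are saved under pics/ and viewed, at most 10 in all, crops included, and the job is handed in when it is done.

Besides the shell and the picture viewer there is one more tool, called after "Emit:" as name(argument=value, ...) on one line, values as JSON. play_rows: Moves the arm, as the interface text tells. Its arguments: {"type":"object","properties":{"steps":{"type":"array"},"jaw":{"type":"number"},"grip_force":{"type":"number"}},"required":["steps"]}

```bash
mkdir -p pics; python3 - <<'E'
from workcell import bot
import cv2,pickle
d={}
for n in("scene","top"):
    c=bot.read_camera(n);d[n]=c;cv2.imwrite(f"pics/{n}0.png",c["pixels"]);print(n,c["mtx"],c["R"],c["t"])
pickle.dump(d,open("c0.pkl","wb"))
s=bot.read_state();print(s)
E
```

```text
scene [[443.93351447   0.         321.25584996]
 [  0.         443.93351447 244.86958724]
 [  0.           0.           1.        ]] [[ 0.70856491 -0.70564182 -0.00232145]
 [-0.27455885 -0.27266262 -0.92210224]
 [ 0.65004093  0.65400666 -0.38693937]] [-0.37910147  0.26031721  0.65807914]
top [[448.45935305   0.         328.43064389]
 [  0.         448.45935305 235.26533683]
 [  0.           0.           1.        ]] [[ 0.00963491 -0.99993968  0.00527288]
 [-0.99425119 -0.01014217 -0.10659135]
 [ 0.1066384  -0.00421557 -0.99428893]] [0.02320669 0.60765382 1.21721284]
{'time': 0.1, 'q': array([ 1.10407955e+00,  2.64679023e-01,  1.60526050e+00, -1.11151954e-05,
        1.27373569e+00, -3.68859760e-02]), 'joint_vel': array([-0.00024171, -0.00022473, -0.00357742,  0.0003095 , -0.00016659,
       -0.00131133]), 'joint_torque': array([-6.62518642e-05, -5.16709793e+01, -3.68589413e+01, -6.42070495e-05,
        6.34409225e-03, -2.23765710e-05]), 'tool_pos': array([0.28098851, 0.61302216, 0.24707324]), 'tcp_rot': array([-0.66987725, -3.0688212 ,  0.00317177]), 'wrist_force': array([0.15872347, 0.52548571, 0.21956245]), 'torque': array([ 0.01959063, -0.01464449,  0.0602506 ]), 'grip_force': 0.0, 'width': 0.9976870214792417}
```

View pics/top0.png

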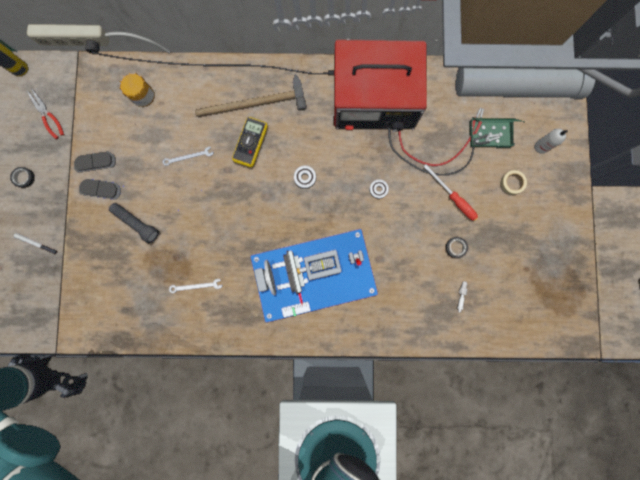

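View pics/scene0.png

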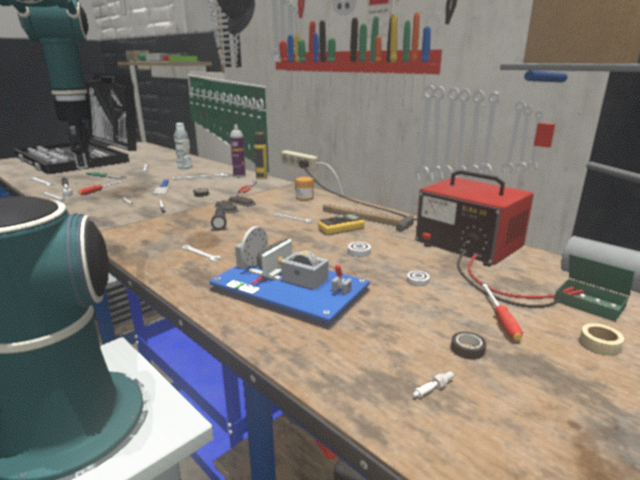

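The top view shows the blue jig around px (315,275), wheel housing near (323,265), disc near (265,278), lever near (357,260), and pointer and scale near (297,308).

```bash
cat > h.py <<'E'
import numpy as np,cv2
def ray(c,u,v,z):
    d=c["R"].T@np.linalg.inv(c["mtx"])@[u,v,1.]; o=-c["R"].T@c["t"]
    return o+d*(z-o[2])/d[2]
def proj(c,X):
    p=c["mtx"]@(c["R"]@np.asarray(X)+c["t"]); return p[:2]/p[2]
def jig2w(J,p):
    x,y,a=J; return np.array([x+np.cos(a)*p[0]-np.sin(a)*p[1],y+np.sin(a)*p[0]+np.cos(a)*p[1],p[2]])
E
python3 - <<'E'
from h import *
import pickle,json
d=pickle.load(open("c0.pkl","rb"));c=d["top"];im=c["pixels"]
hsv=cv2.cvtColor(im,cv2.COLOR_BGR2HSV)
m=cv2.inRange(hsv,(100,150,80),(125,255,255));m[:200]=0;m[345:]=0
k=max(cv2.findContours(m,0,2)[0],key=cv2.contourArea)
P=np.array([ray(c,u,v,.026)[:2] for u,v in k[:,0]],np.float32)
(cx,cy),(w,h),a=cv2.minAreaRect(P);print(cx,cy,w,h,a)
b=cv2.boxPoints(((cx,cy),(w,h),a));print(b)
e=b[1]-b[0];f=b[2]-b[1];L=e if np.hypot(*e)>np.hypot(*f) else f
L=L*np.sign(L[1]);ang=np.arctan2(-L[0],L[1])
R=np.array([[np.cos(ang),-np.sin(ang)],[np.sin(ang),np.cos(ang)]])
o=np.array([cx,cy])-R@[-.02,-.05];J=[*map(float,(*o,ang))];print(J);json.dump(J,open("J.json","w"))
for n,p in dict(wheel=(0,-.08,.094),lev=(-.026,-.175,.092),disc=(0,.066,.128)).items():
    X=jig2w(J,p);print(n,X,proj(c,X),proj(d["scene"],X))
t=cv2.resize(im[225:330,240:390],None,fx=5,fy=5,interpolation=cv2.INTER_CUBIC)
for p in [(0,-.08,.094),(-.026,-.175,.092),(0,.066,.128)]:
    u=(proj(c,jig2w(J,p))-[240,225])*5;cv2.circle(t,tuple(int(x) for x in u),4,(255,0,255),1)
cv2.imwrite("pics/topc.png",t)
E
```

```text
0.49765029549598694 0.06948751956224442 0.1849377453327179 0.315164178609848 14.09873104095459
[[ 0.36958084  0.199798  ]
 [ 0.44635278 -0.10587261]
 [ 0.6257198  -0.06082296]
 [ 0.5489478   0.24484766]]
[0.5048681682348252, 0.12285326093435288, 0.24606925249099731]
wheel [0.52435565 0.04526307 0.094     ] [322.1547902  264.09886927] [303.4838729  252.62443801]
lev [ 0.52228022 -0.05320872  0.092     ] [359.52426645 265.2886874 ] [334.80613461 267.17921732]
disc [0.488791   0.18686517 0.128     ] [266.24218649 276.97002868] [251.42938265 226.72057299]
```

View pics/topc.png

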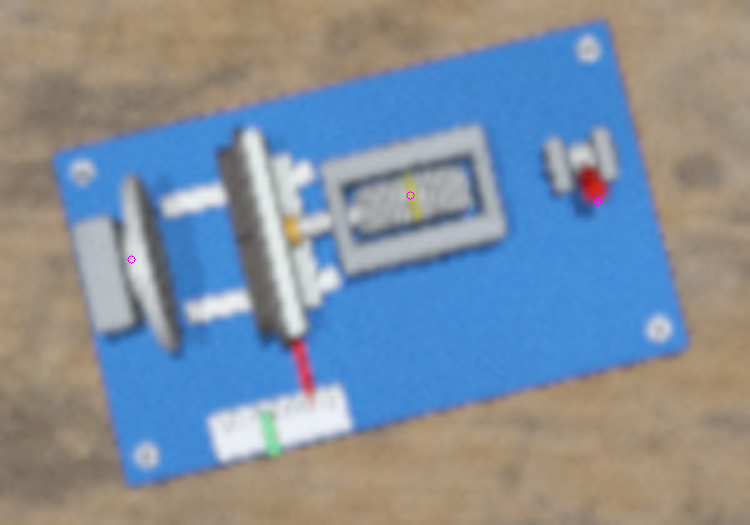

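Jig pose fits (185 × 315 mm against 190 × 320 mm, with the predicted wheel and lever points landing on the parts). Now I'll work out the pointer gap and the move.

```bash
cat >> h.py <<'E'
import json
from scipy.spatial.transform import Rotation as Ro
def totool(s,X,yaw=None):  # shift in tool axes to world TCP X; turn so tool x -> jig y
    R=Ro.from_rotvec(s["tcp_rot"]).as_matrix(); J=json.load(open("J.json"))
    g=R.T@jig2w((0,0,J[2]),(0,1,0)); return (R.T@(np.asarray(X)-s["tool_pos"])).round(4),round(float(np.arctan2(g[1],g[0])),4)
def gap(c,J,vis=False):
    im=c["pixels"];hsv=cv2.cvtColor(im,cv2.COLOR_BGR2HSV)
    mk=np.zeros(im.shape[:2],np.uint8)
    q=[proj(c,jig2w(J,p)) for p in[(-.112,-.03,.03),(-.045,-.03,.03),(-.045,.06,.03),(-.112,.06,.03)]]
    cv2.fillPoly(mk,[np.int32(q)],255)
    r=(cv2.inRange(hsv,(0,110,60),(10,255,255))|cv2.inRange(hsv,(165,110,60),(180,255,255)))&mk
    g=cv2.inRange(hsv,(40,70,60),(85,255,255))&mk
    out=[]
    for m,z in((r,.036),(g,.032)):
        v,u=np.nonzero(m);P=np.array([ray(c,a,b,z) for a,b in zip(u,v)])-[J[0],J[1],0]
        w=hsv[v,u,1].astype(float)
        y=-np.sin(J[2])*P[:,0]+np.cos(J[2])*P[:,1];x=np.cos(J[2])*P[:,0]+np.sin(J[2])*P[:,1]
        out.append((len(u),float((y*w).sum()/w.sum()),x.min(),x.max()))
    return out
E
python3 - <<'E'
from h import *
import pickle
from workcell import bot
d=pickle.load(open("c0.pkl","rb"));J=json.load(open("J.json"))
for n in d: print(n,gap(d[n],J))
s=bot.read_state();X=jig2w(J,(0,-.098,.15));print(X,totool(s,X))
E
```

```text
scene [(23, -0.0003452273906769339, np.float64(-0.08333829604504762), np.float64(-0.053634973256473976)), (13, 0.024078260260607835, np.float64(-0.1150950539357541), np.float64(-0.09123154688847376))]
top [(18, 0.00012437889885136372, np.float64(-0.08524287029758293), np.float64(-0.058908683565507894)), (10, 0.02660173896851035, np.float64(-0.11121505045002147), np.float64(-0.09477145930278963))]
[0.52874033 0.02780527 0.15      ] (array([-0.4691, -0.4285,  0.0979]), 0.8949)
```

Emit:
play_rows(steps=[-0.047,-0.043,0,0.1,-0.094,-0.086,0,0.2,-0.141,-0.129,0,0.3,-0.188,-0.171,0,0.4,-0.235,-0.214,0,0.5,-0.281,-0.257,0,0.6,-0.328,-0.3,0,0.7,-0.375,-0.343,0,0.8,-0.422,-0.386,0,0.895,-0.469,-0.4285,0,0.895], jaw=255, grip_force=30)

```text
time: 1.35
tool_pos: [0.5252, 0.0361, 0.248]
tcp_rot: [-1.933, -2.476, -0.0]
wrist_force: [1.0, -0.4, -0.4]
width: -0.002
grip_force: 0.0
```

```bash
python3 - <<'E'
from h import *
import pickle
from workcell import bot
J=json.load(open("J.json"));s=bot.read_state()
print(s["time"],s["tool_pos"],s["q"],s["wrist_force"],s["width"],totool(s,jig2w(J,(0,-.098,.15))))
c=bot.read_camera("wrist");cv2.imwrite("pics/w1.png",c["pixels"]);pickle.dump(c,open("w1.pkl","wb"));print(c["R"],c["t"])
E
```

```text
1.35 [0.52519345 0.03613145 0.24804621] [ 2.12268211e-02 -1.80873118e-02  1.91920583e+00  2.42819508e-04
  1.24057609e+00 -2.23927348e-01] [ 0.97273053 -0.35674035 -0.44581643] -0.0015610844842510834 (array([-0.009 ,  0.0014,  0.098 ]), -0.001)
[[ 9.70158655e-01  2.42470361e-01  5.54563669e-04]
 [ 2.33195933e-01 -9.33671990e-01  2.71801897e-01]
 [ 6.64216846e-02 -2.63561641e-01 -9.62353065e-01]] [-0.51950212 -0.12393637  0.3536323 ]
```

View pics/w1.png

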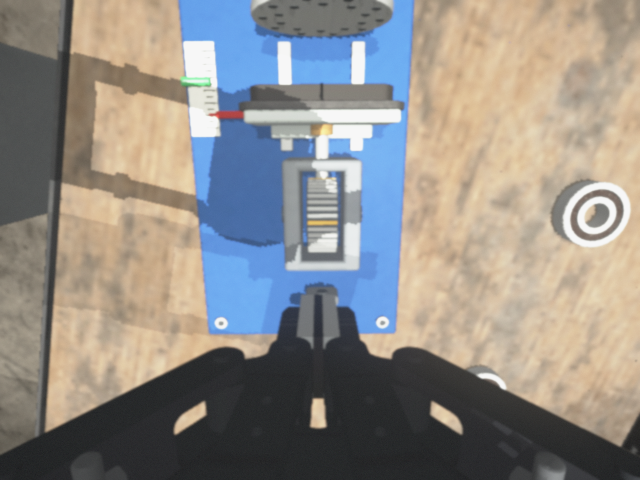

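Wrist view: red pointer tip at about (213,115), green marker at (197,82), wheel centred at (322,215), and the closed fingertip at (320,295) in line with the wheel.

```bash
python3 - <<'E'
from h import *
import pickle
J=json.load(open("J.json"));c=pickle.load(open("w1.pkl","rb"))
print(gap(c,J))
print(proj(c,jig2w(J,(0,-.08,.094))),[proj(c,jig2w(J,p)) for p in((-.031,-.125,.076),(.031,-.125,.076),(-.031,-.035,.076),(.031,-.035,.076))])
for px,z in(((213,115),.036),((209,82),.03),((209,82),.034)):
    P=ray(c,*px,z)-[J[0],J[1],0];print(z,-np.sin(J[2])*P[0]+np.cos(J[2])*P[1],np.cos(J[2])*P[0]+np.sin(J[2])*P[1])
E
```

```text
[(189, 0.000518306006442771, np.float64(-0.09021894783267667), np.float64(-0.0633896506892582)), (134, 0.025854851458759445, np.float64(-0.11206431711293845), np.float64(-0.0894541687828419))]
[318.1277071  222.95859725] [array([280.54945673, 271.89945872]), array([355.74808886, 271.80328915]), array([277.28141115, 160.06763011]), array([358.79793739, 159.96859568])]
0.036 -0.0001666240498650537 -0.08777172392112978
0.03 0.0261964829384048 -0.09068759317607865
0.034 0.02566065694103544 -0.08963769115469984
```

Emit:
play_rows(steps=[0,0.003,0.04,0,0,0.003,0.09,0,0,0.003,0.12,0,0,0.003,0.128,0,0,0.003,0.128,0,0,0.003,0.128,0])

```text
time: 2.15
tool_pos: [0.5293, 0.039, 0.1221]
tcp_rot: [1.93, 2.475, 0.003]
wrist_force: [-1.0, 0.2, 0.2]
width: -0.001
grip_force: 0.0
```

```bash
python3 - <<'E'
from h import *
from workcell import bot
J=json.load(open("J.json"));J[0]+=.003*np.cos(J[2]);J[1]+=.003*np.sin(J[2]);json.dump(J,open("J.json","w"))
s=bot.read_state();print(s["tool_pos"],s["wrist_force"],totool(s,jig2w(J,(0,-.098,.12))))
E
```

```text
[0.52932866 0.03902734 0.12208406] [-0.96308364  0.18454843  0.22704404] (array([-0.0107, -0.0003,  0.0021]), 0.0001)
```

Emit:
play_rows(steps=[-0.011,0,0,0,-0.011,0,0.008,0,-0.011,0,0.012,0,-0.011,0,0.014,0,-0.011,0,0.014,0])

```text
time: 2.78
tool_pos: [0.5307, 0.028, 0.1065]
tcp_rot: [1.932, 2.477, -0.001]
wrist_force: [-1.5, -1.4, 4.9]
width: 0.004
grip_force: 2.5
```

Emit:
play_rows(steps=[0.005,0,0,0,0.01,0,0,0,0.015,0,0,0,0.02,0,0,0,0.025,0,0,0,0.03,0,0,0,0.035,0,0,0,0.035,0,0,0])

```text
time: 3.78
tool_pos: [0.5217, 0.0631, 0.1066]
tcp_rot: [-1.931, -2.476, -0.001]
wrist_force: [-2.5, 1.9, 5.0]
width: 0.001
grip_force: 2.8
```

```bash
cat > look.py <<'E'
from h import *
import sys
from workcell import bot
J=json.load(open("J.json"));s=bot.read_state();print(s["time"],s["tool_pos"],s["wrist_force"],totool(s,jig2w(J,(0,-.098,.108))))
c=bot.read_camera("wrist");cv2.imwrite(f"pics/{sys.argv[1]}.png",c["pixels"])
try: print(gap(c,J))
except Exception as e: print("w",e)
try: print(gap(bot.read_camera("top"),J))
except Exception as e: print("t",e)
try: print(gap(bot.read_camera("scene"),J))
except Exception as e: print("s",e)
E
python3 look.py w2
```

```text
3.775 [0.52170508 0.06307957 0.10664372] [-2.47115498  1.88834335  5.00215611] (array([-0.0359,  0.0012, -0.0014]), 0.0)
[(317, 0.013053853303736181, np.float64(-0.09327773707292862), np.float64(-0.07555665691341974)), (477, 0.02642050446135352, np.float64(-0.11117039179529992), np.float64(-0.0908254398114746))]
[(20, 0.01292522854539143, np.float64(-0.08767426402009121), np.float64(-0.061988261076711244)), (5, 0.02620356438939257, np.float64(-0.10959432292666925), np.float64(-0.09841345266145239))]
[(18, 0.009826703226200726, np.float64(-0.09203077624136796), np.float64(-0.06870982049111378)), (7, 0.021559668778948486, np.float64(-0.11340616558716952), np.float64(-0.10048802988609962))]
```

Emit:
play_rows(steps=[0,0,-0.01,0,0,0,-0.02,0,-0.019,0,-0.02,0,-0.037,0,-0.02,0,-0.037,0,-0.012,0,-0.037,0,-0.005,0,-0.037,0,-0.002,0,-0.037,0,0,0,-0.037,0,0,0])

```text
time: 5.05
tool_pos: [0.5305, 0.0262, 0.1062]
tcp_rot: [-1.931, -2.477, 0.002]
wrist_force: [-3.5, -2.8, 3.7]
width: 0.001
grip_force: 2.3
```

Emit:
play_rows(steps=[0.005,0,0,0,0.01,0,0,0,0.015,0,0,0,0.02,0,0,0,0.025,0,0,0,0.03,0,0,0,0.035,0,0,0,0.037,0,0,0,0.037,0,0,0])

```text
time: 6.18
tool_pos: [0.5215, 0.0631, 0.1066]
tcp_rot: [-1.931, -2.476, -0.001]
wrist_force: [-4.6, 0.4, 5.1]
width: -0.0
grip_force: 2.7
```

```bash
python3 look.py w3
```

```text
6.175 [0.52154816 0.06311074 0.10663895] [-4.58889557  0.43227297  5.06697178] (array([-0.036 ,  0.0014, -0.0014]), 0.0)
[(377, 0.026482806366771604, np.float64(-0.0936620369569565), np.float64(-0.07598474577577416)), (399, 0.02636948319656087, np.float64(-0.11133947415168609), np.float64(-0.09082215500665217))]
[(12, 0.025633022148921377, np.float64(-0.08973926179824562), np.float64(-0.06799714145914093)), (5, 0.026645990970517203, np.float64(-0.10959432292666925), np.float64(-0.10105014428932188))]
[(5, 0.022317610743936997, np.float64(-0.07682328237166115), np.float64(-0.06433077304341708)), (6, 0.021221848685171036, np.float64(-0.11227744789622138), np.float64(-0.10048802988609962))]
```

View pics/w3.png

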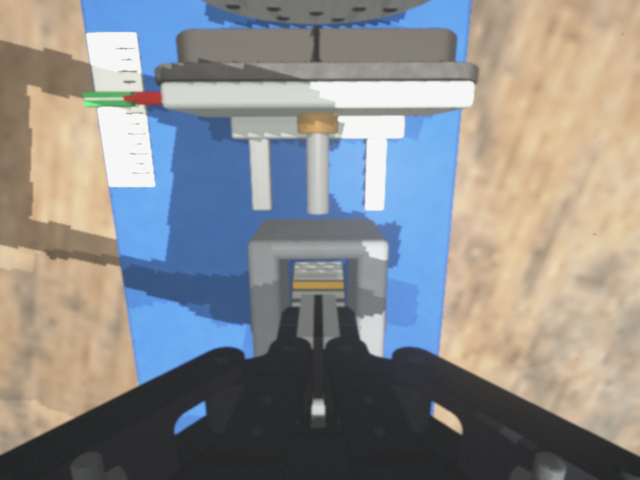

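The pointer (162,98) lies in line with the marker's white line (110,98). I'll lift off and check, then work out the lever approach.

Emit:
play_rows(steps=[0,0,-0.005,0,0,0,-0.03,0,0,0,-0.07,0,0,0,-0.07,0,0,0,-0.07,0])

```text
time: 6.95
tool_pos: [0.5222, 0.0622, 0.1762]
tcp_rot: [1.932, 2.477, 0.001]
wrist_force: [-1.4, 0.2, -1.5]
width: 0.002
grip_force: 0.0
```

```bash
python3 look.py w4; python3 - <<'E'
from h import *
from workcell import bot
J=json.load(open("J.json"));s=bot.read_state()
for p in((-.065,-.175,.175),(-.065,-.175,.095),(.005,-.175,.095)): print(totool(s,jig2w(J,p)))
for n in("top","scene"):
    c=bot.read_camera(n);hsv=cv2.cvtColor(c["pixels"],cv2.COLOR_BGR2HSV)
    r=cv2.inRange(hsv,(0,130,60),(10,255,255))|cv2.inRange(hsv,(165,130,60),(180,255,255))
    u0=proj(c,jig2w(J,(-.02,-.175,.085))).astype(int);v,u=np.nonzero(r[u0[1]-14:u0[1]+14,u0[0]-14:u0[0]+14])
    if len(u):
        px=(u.mean()+u0[0]-14,v.mean()+u0[1]-14);P=ray(c,*px,.085)-[J[0],J[1],0]
        print(n,len(u),px,np.cos(J[2])*P[0]+np.sin(J[2])*P[1],-np.sin(J[2])*P[0]+np.cos(J[2])*P[1])
E
```

```text
6.95 [0.52218488 0.06223825 0.17617117] [-1.3752606   0.24068023 -1.51859819] (array([-0.035 ,  0.0009,  0.0682]), -0.0)
[(277, 0.02662564063083176, np.float64(-0.09393671460834295), np.float64(-0.07077177817846944)), (188, 0.026539998065383052, np.float64(-0.11173998947253137), np.float64(-0.09281206796311232))]
[(19, 0.026281873213305367, np.float64(-0.08973926179824562), np.float64(-0.06142635092653353)), (5, 0.02666788574766558, np.float64(-0.10959432292666925), np.float64(-0.10105014428932188))]
[(3, 0.025318579930186158, np.float64(-0.06667009167715802), np.float64(-0.06152324369637952)), (13, 0.02473165181295705, np.float64(-0.11453490829207989), np.float64(-0.09565839349822997))]
(array([-0.1121, -0.0629, -0.0002]), -0.0001)
(array([-0.1122, -0.0627,  0.0798]), -0.0001)
(array([-0.1122,  0.0073,  0.0797]), -0.0001)
top 24 (np.float64(357.875), np.float64(261.5)) -0.018085956449326583 -0.1737404597860578
scene 35 (np.float64(337.9714285714286), np.float64(269.42857142857144)) -0.02236745702969628 -0.17897292242505886
```

The pointer is within 0.5 mm in all views, and the lever is confirmed at jig (-0.02, -0.175). Moving to the lever.

Emit:
play_rows(steps=[-0.035,-0.02,0,0,-0.075,-0.042,0,0,-0.112,-0.063,0,0,-0.112,-0.063,0,0,-0.112,-0.063,0.04,0,-0.112,-0.063,0.07,0,-0.112,-0.063,0.08,0,-0.112,-0.063,0.08,0])

```text
time: 8.2
tool_pos: [0.4879, -0.0612, 0.0957]
tcp_rot: [-1.93, -2.477, 0.001]
wrist_force: [-0.7, 0.2, -0.4]
width: -0.0
grip_force: 0.0
```

Emit:
play_rows(steps=[0,0.01,0,0,0,0.02,0,0,0,0.028,0,0,0,0.036,0,0,0,0.044,0,0,0,0.052,0,0,0,0.058,0,0,0,0.064,0,0,0,0.064,0,0])

```text
time: 9.32
tool_pos: [0.5507, -0.046, 0.096]
tcp_rot: [-1.932, -2.477, -0.0]
wrist_force: [0.5, 0.3, 0.1]
width: -0.0
grip_force: 0.0
```

```bash
python3 look.py w5; python3 - <<'E'
from h import *
from workcell import bot
J=json.load(open("J.json"))
c=bot.read_camera("scene");u=proj(c,jig2w(J,(0,-.12,.08))).astype(int)
cv2.imwrite("pics/s5.png",cv2.resize(c["pixels"][u[1]-60:u[1]+60,u[0]-80:u[0]+80],None,fx=5,fy=5,interpolation=2))
E
```

```text
9.325 [ 0.55074669 -0.04604432  0.09603217] [0.47103804 0.29889127 0.14628835] (array([ 0.077 , -0.0003, -0.012 ]), 0.0001)
w operands could not be broadcast together with shapes (0,) (3,) 
[(18, 0.0262937151966572, np.float64(-0.0871059912083027), np.float64(-0.06142635092653353)), (6, 0.0263110055552739, np.float64(-0.10959432292666925), np.float64(-0.10105014428932188))]
[(18, 0.026049374136704256, np.float64(-0.08529291533773868), np.float64(-0.0603482352894834)), (13, 0.024188461971342987, np.float64(-0.11340616558716952), np.float64(-0.09308287005452356))]
```

View pics/s5.png

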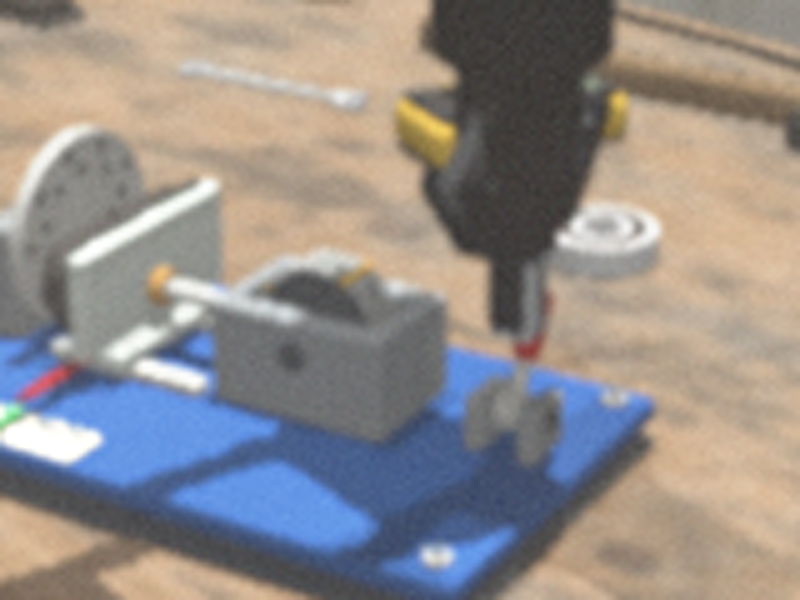

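The lever's red tip (540,320) is behind the finger and past upright. I'll push on gently to the stop.

Emit:
play_rows(steps=[0,0.003,0,0,0,0.006,0,0,0,0.008,0,0,0,0.008,0,0])

```text
time: 10.02
tool_pos: [0.5544, -0.045, 0.0951]
tcp_rot: [-1.928, -2.473, 0.009]
wrist_force: [-10.0, -3.5, 3.2]
width: -0.002
grip_force: 5.2
```

Firm resistance (10 N) says the stop is reached. Now back off, lift, and check.

Emit:
play_rows(steps=[0,-0.01,0,0,0,-0.03,0,0,0,-0.03,-0.03,0,0,-0.03,-0.08,0,0.1,-0.03,-0.09,0,0.1,-0.03,-0.09,0,0.1,-0.03,-0.09,0])

```text
time: 10.9
tool_pos: [0.5047, 0.0474, 0.1873]
tcp_rot: [1.927, 2.479, 0.004]
wrist_force: [-0.0, -0.5, -0.4]
width: -0.002
grip_force: 0.0
```

```bash
python3 look.py w6; python3 - <<'E'
from h import *
from workcell import bot
J=json.load(open("J.json"));a=[]
for n in("scene","top"):
    c=bot.read_camera(n);u=proj(c,jig2w(J,(0,-.12,.08))).astype(int)
    a.append(cv2.resize(c["pixels"][u[1]-60:u[1]+60,u[0]-40:u[0]+40],None,fx=5,fy=5,interpolation=2))
cv2.imwrite("pics/s6.png",np.hstack(a))
E
```

```text
10.9 [0.50473308 0.04744799 0.18726418] [-0.00822426 -0.51786534 -0.44833246] (array([-0.025 ,  0.0212,  0.0793]), 0.0032)
[(340, 0.026686162892591892, np.float64(-0.09371834524355967), np.float64(-0.0645731285449463)), (192, 0.026486159848865157, np.float64(-0.11199804890333727), np.float64(-0.09280374632286083))]
t operands could not be broadcast together with shapes (0,) (3,) 
[(4, 0.026533709955647897, np.float64(-0.0729343029334183), np.float64(-0.06152324369637952)), (8, 0.02323608410957598, np.float64(-0.11340616558716952), np.float64(-0.09680196330707141))]
```

View pics/s6.png

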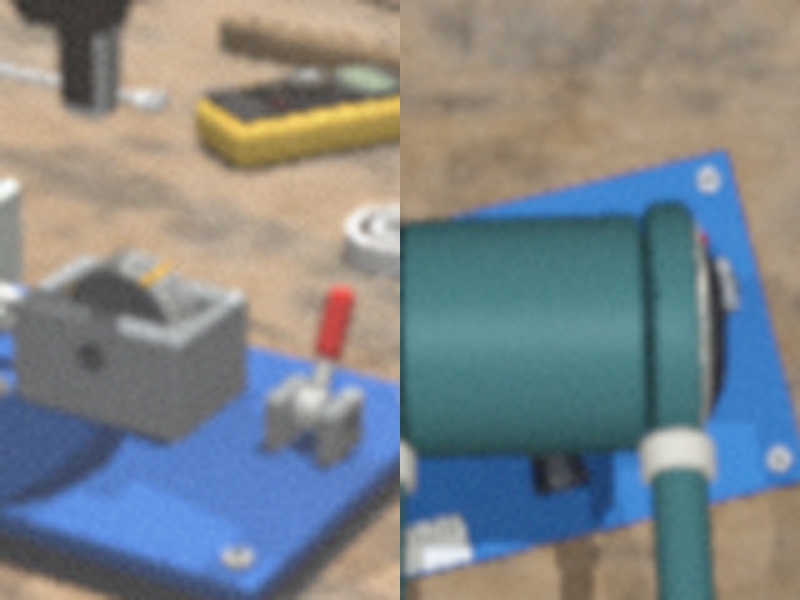

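The scene crop shows the red lever leaning away, tip at (340,290). I'll compare it with the predicted locked pose.

```bash
python3 - <<'E'
from h import *
import pickle
J=json.load(open("J.json"));c=pickle.load(open("c0.pkl","rb"))["scene"]
u=proj(c,jig2w(J,(0,-.12,.08))).astype(int)
for a in(-.5,0,.2,.35,.5): print(a,(proj(c,jig2w(J,(.055*np.sin(a),-.175,.044+.055*np.cos(a))))-u+[40,60])*5)
print((proj(c,jig2w(J,(0,-.175,.044)))-u+[40,60])*5)
E
```

```text
-0.5 [282.12486504 327.97913946]
0 [312.56289898 290.78916506]
0.2 [324.67813805 284.02202142]
0.35 [333.26777094 282.21788629]
0.5 [341.22293859 283.20149701]
[310.63025532 405.4333364 ]
```

The tip matches +0.5 rad (locked), and the gap is about 0.2 mm in the wrist view. Handing in.

```bash
python3 -c "
from workcell import bot
print(bot.finish_job())"
```

```text
the job is handed in; nothing more can be done
None
```

The job is handed in: the pointer stands about 0.2 mm from the marker's centre, the lock lever is over at its far stop, and the arm is clear, though the hand-in returned no verdict.

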